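Turn a pine post upright on a bench stop and set it in the glue-up jig

TASK

Pick up the pine block that lies flat on the bench and, still holding it, push it against the top edge of the bench stop so that it turns in the fingers until it is upright. Stand it on end in the glue-up jig, under the beam, with its broad face against the low back strip, and slide it along until it is snug against the spacer, so that it has the spacer's gap from the post already fixed there. Then take the spacer out, leaving the post standing, and set it down on the bench clear of the jig; do not disturb the jar, tape measure or sanding block.

Things in the scene. Friction and masses are not known exactly. Their poses are not given: they have to be found in the camera images.
- post: Loose pine block (the post), 45 x 110 x 30 mm, about 80 g, lying flat between the robot and the bench stop, its length pointing roughly away from the robot. Origin: centre of its underside as it lies; z up as it lies. Gripped lightly (about 20 N) by its 45 mm width, it turns about the line between the fingers when an end is pushed with some 10 N.
- post_center (a point): Centre of the loose post; its axes lie along the edges: x along the 45 mm, y along the 110 mm, z along the 30 mm. In its place in the jig, either end up, it lies at x = -15, y = 17.5, z = 67 mm in the jig's frame, 45 mm width along the jig's y.
- bench_stop: Fixed upright dark hardwood post on the bench, 30 x 30 mm, 125 mm high, with crisp top edges; narrower than the 45 mm block, so fingers that hold the block by its width can pass on either side. Origin: centre of its foot; x points roughly away from the robot (the face towards the robot is at x = -15 mm), z up.
- jig: Fixed plywood and pine glue-up jig. Origin on the bench under the middle of the front face of its low back strip; x points away from the robot, y left, z up. Base plate: top at z = 12 mm, x -90 to +50 mm, y -160 to +160 mm. Back strip: x 0 to 20 mm, y -125 to +125 mm, top at z = 37 mm.
- jig_beam (a point): Middle of the lower front edge of the jig's overhead press beam: in the jig's frame x = -11 mm, z = 190 mm. The beam runs the full 320 mm width, 25 mm thick and 55 mm deep, with two screw knobs on top up to z = 254 mm. It rests on two 34 mm square uprights at x 10 to 44 mm, y = +-143 mm, and is open behind. It bars a vertical gripper from the posts' place: reach in under it tilted.
- fixed_post_center (a point): Centre of a pine post like the loose one, fixed upright on the jig's base plate against the back strip: in the jig's frame it fills x -30 to 0, y 75 to 120, z 12 to 122 mm. Its y points up.
- spacer: Loose pine offcut that sets the gap, about 100 g, standing on edge on the base plate against the right side of the fixed post and the back strip: 35 mm thick (along the jig's y), 90 mm long (along the jig's x: it sticks out 60 mm in front of the posts), 60 mm high (top 72 mm over the bench). Origin at the centre of its right broad face.
- spacer_center (a point): Centre of the spacer; its axes lie along its edges: x up (60 mm), y along the length (90 mm), z along the thickness (35 mm).
- screw_jar: Bystander: closed screw jar, 64 mm wide, 88 mm high, between the bench stop and the jig, farther back. Origin: centre of its foot.
- tape_measure: Bystander: tape measure, 75 x 89 x 34 mm, at the left near the robot. Origin: centre of its underside.
- sanding_block: Bystander: black sanding block, 72 x 108 x 38 mm, at the right. Origin: centre of its underside.
Things that resemble listed ones, but are neither listed nor needed, are in the scene too. Leave any blue look-alike of the post alone. What is shaped like the spacer but red is not meant.

How it is judged:
On the way, in this order (a step that is already met when the one before it is completed fails the run):
1. the block is lifted off the bench in the fingers, not yet upright (contact force between the fingers and post above 0.5 N and height (world z) of post_center above 0.045 m and contact force between post and bench_stop below 0.1 N and not (angle between post_center's own y axis and vertical below 0.6 rad or angle between post_center's own y axis and vertical above 2.5416 rad)), for 0.1 s.
2. the held block has been pushed against the bench stop until it is upright within 25 degrees (contact force between the fingers and post above 0.5 N and contact force between post and bench_stop above 0.3 N and (angle between post_center's own y axis and vertical below 0.44 rad or angle between post_center's own y axis and vertical above 2.7016 rad) and height (world z) of post_center above 0.06 m), for 0.1 s.
3. the post stands upright in the jig against strip and spacer, the spacer still between the posts ((angle between post_center's own y axis and vertical below 0.05 rad or angle between post_center's own y axis and vertical above 3.0916 rad) and x of post_center in the frame of jig between -0.021 and -0.009 m and y of post_center in the frame of jig between 0.013 and 0.022 m and z of post_center in the frame of jig between 0.063 and 0.071 m and angle between the z axis of post_center and the x axis of jig, either way round below 0.09 rad and y of spacer_center in the frame of jig between 0.0515 and 0.0635 m and x of spacer_center in the frame of jig between -0.0655 and -0.0255 m), for 0.2 s.
At the end, for the whole second after the job is handed in: The post stands upright (within 3 degrees) on the jig's base plate, within 6 mm of the back strip, square to it within 5 degrees, and its gap to the fixed post is the spacer's 35 mm within 4.5 mm; the spacer rests on the bench (its centre below 50 mm), touching neither jig nor post; both at rest ((angle between post_center's own y axis and vertical below 0.05 rad or angle between post_center's own y axis and vertical above 3.0916 rad) and x of post_center in the frame of jig between -0.021 and -0.009 m and y of post_center in the frame of jig between 0.013 and 0.022 m and z of post_center in the frame of jig between 0.063 and 0.071 m and angle between the z axis of post_center and the x axis of jig, either way round below 0.09 rad and contact force between spacer and jig below 0.05 N and contact force between spacer and post below 0.05 N and height (world z) of spacer_center below 0.05 m and linear speed of each of spacer, post below 0.02 m/s).
It fails at once if the screw jar is shifted more than 20 mm (distance of screw_jar from where it was at the start of the episode above 0.02 m).
It fails at once if the tape measure is shifted more than 20 mm (distance of tape_measure from where it was at the start of the episode above 0.02 m).
It fails at once if the sanding block is shifted more than 20 mm (distance of sanding_block from where it was at the start of the episode above 0.02 m).
It also fails if it takes over 59 s, if anything falls off the work surface, if the arm or the gripper's body presses on something with over 40 N, if the wrist force passes 120 N, or if a joint passes its speed limit or range.

ROBOT

A 6-joint arm with a two-finger parallel gripper is mounted at the origin on a cart in front of the work surface, level with it; the furniture and walls round the work are solid. World frame = base frame: x ahead of the robot, y to its left, z up, the work surface at z = 0. Lengths are in m, angles in rad, forces in N, time in s.
With the tool pointing down it reaches from about 0.3 to 0.775 m from the base axis. Payload 14.6 kg.
Tool frame: the origin (TCP) lies at the centre of the arm's flange, where the gripper is bolted on; the fingertips stand 199 mm ahead of it and the grasp point (between the pads) lies 180 mm ahead of it; z points along the fingers, y is the line along which they close (so a half turn about z gives the same grasp; the last joint's range is limited). The gripper opens to 94 mm and grips with 3 to 60 N. Pads are 16 mm wide; open, the fingers measure 119 mm over their backs; the gripper's body (75 mm by 177 mm) begins 78 mm behind the grasp point.
Start: joints at [-1.196, 0.3, 1.521, -0, 1.321, -0.067], TCP at [0.235, -0.497, 0.405] pointing down, gripper open.
Joint ranges: [-3.03, 3.03], [-0.79, 2.21], [0.23, 2.52], [-1.04, 4.18], [0, 3.07], [-2.55, 2.55]. Speed limits (rad/s): [2.22, 2.22, 2.57, 3.14, 3.14, 3.14].

INTERFACE

Orientations are given as [roll, pitch, yaw] about the fixed x, y, z axes, in that order (R = Rz(yaw) Ry(pitch) Rx(roll)).
In Python, from station import ctrl gives the robot as it stands. The module is installed in compiled form; this text tells all that it offers.
- The arm moves only by the tool servo_tool, never from a script. Its argument "motion" is a list of rows, each a list of 5 numbers: the closure, from 0 (fully open) to 1 (shut), then the shift along the world's x, y, z in cm, then the turn about the world's z in degrees. A call has 1 to 20 rows; each row is the pose to reach, as a shift and turn from the pose commanded when the call began; what a row does not reach only later rows make up. A row lasts 1/8 s, in which the tool goes at most 62.5 mm and 10.7 degrees, less where a joint would pass 70% of its speed; a pose out of reach is approached as far as the arm can. A call with a gripper value outside its range is refused whole. The fingers move at their own pace and stop on an object; "squeeze" is the grip in N (left out, the last holds). Time passes only in rows, so rows that repeat a pose let the fingers close. It gives the time, the measured TCP pose, the force, the opening and the grip force at its end, in the units of the state.
- ctrl.get_obs(): the state, without advancing time (a new reading comes with each control period).
- ctrl.camera(name): name is "side" or "top"; returns a dict with "image" (480x640x3 uint8, red, green, blue), "fx", "fy", "cx", "cy" (pixels), "camera_from_world" (4x4, takes a point from world to camera coordinates). Camera axes: x right, y up, looking along -z (the intrinsics and any distortion apply to the point x, -y, -z); pixel columns grow to the right and rows downward; lengths in m; the calibration is good to about 2 mm. A picture is of the moment at which its call begins. There is no depth.
- ctrl.hand_in(): hands the job in; it is judged then, once.
The state is a dict: "time_s": time; "qpos": joint angles; "joint_vel": joint speeds; "tau": joint torques, N m; "ee_pos": TCP position; "eef_rot": TCP orientation; "force": force on the tool from outside, world axes, zero at the start; "moment": the same for the moment, N m; "grip_width": finger opening in m; "grip_force": force on a finger pad.
Only numpy, scipy, OpenCV 4.12 (cv2) and the standard library are available. Lean on these libraries where they do the work, as an engineer would, in place of code of your own. Each camera call takes 0.05 s, during which the arm holds its last target. There are 200 camera calls.

## Working session

There is one attempt and no reset: what is moved stays moved. The work goes in short steps, Python scripts to look and compute and a tool call to move; the robot and the scene stay as the last step left them, time stands still between calls to the robot, and variables do not carry over. Pictures are saved under pics/ and viewed, at most 10 in all, crops included, and the job is handed in when it is done.

Besides the shell and the picture viewer there is one more tool, called after ">>>" by a JSON object that holds its "op" and its "data". servo_tool: Moves the arm, as the interface text tells. Its arguments: {"type":"object","properties":{"motion":{"type":"array","items":{"type":"array","items":{"type":"number"}}},"squeeze":{"type":"number"}},"required":["motion"]}

```bash
mkdir -p pics
cat > h.py <<'E'
import numpy as np, cv2
from station import ctrl
def cam(n,save=None):
    c=ctrl.camera(n); 
    if save: cv2.imwrite(f'pics/{save}.png',c['image'][:,:,::-1])
    return c
def ray(c,u,v):
    M=np.linalg.inv(c['camera_from_world']); d=np.array([(u-c['cx'])/c['fx'],-(v-c['cy'])/c['fy'],-1])
    return M[:3,3],M[:3,:3]@d
def onz(c,u,v,z):
    o,d=ray(c,u,v); return o+d*(z-o[2])/d[2]
def proj(c,p):
    q=c['camera_from_world']@np.append(p,1); return np.array([c['cx']+c['fx']*q[0]/-q[2], c['cy']-c['fy']*q[1]/-q[2]])
E
python3 - <<'E'
from h import *
for n in('top','side'):
    c=cam(n,n+'0'); print(n,[k for k in c],c['fx'],c['cx'],c['cy']); M=np.linalg.inv(c['camera_from_world']);print(M.round(3))
print(ctrl.get_obs())
E
```

```text
top ['image', 'fx', 'fy', 'cx', 'cy', 'camera_from_world'] 456.9533118978583 308.0779851594324 243.46500329927818
[[ 0.015  0.985 -0.174  0.373]
 [-1.     0.017  0.008 -0.03 ]
 [ 0.011  0.174  0.985  1.136]
 [ 0.     0.     0.     1.   ]]
side ['image', 'fx', 'fy', 'cx', 'cy', 'camera_from_world'] 445.95904517757975 325.6675969408573 253.9245409749288
[[-0.978  0.111 -0.178  0.359]
 [-0.209 -0.482  0.851  0.836]
 [ 0.009  0.869  0.495  0.652]
 [ 0.     0.     0.     1.   ]]
{'time_s': 0.1, 'qpos': array([-1.19560036e+00,  3.00433711e-01,  1.52151402e+00, -2.65161006e-05,
        1.32069854e+00, -6.66188300e-02]), 'joint_vel': array([-0.00055985, -0.00169337, -0.00223656,  0.00076655, -0.00088687,
        0.00076933]), 'tau': array([ 2.58286382e-03, -5.32644331e+01, -3.53281045e+01,  7.10105198e-02,
        2.34826683e-02, -8.96030429e-05]), 'ee_pos': array([ 0.23514665, -0.49717091,  0.4041351 ]), 'eef_rot': array([-3.14053967e+00, -4.45112838e-05,  4.41821346e-01]), 'force': array([0.11090235, 0.03411015, 0.02415868]), 'moment': array([-0.03256566,  0.06375202, -0.04001314]), 'grip_force': 0.0, 'grip_width': 0.09400950895749428}
```

View pics/top0.png

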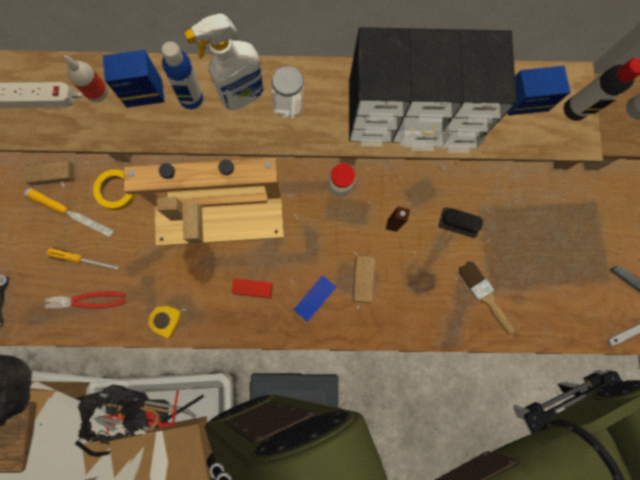

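View pics/side0.png

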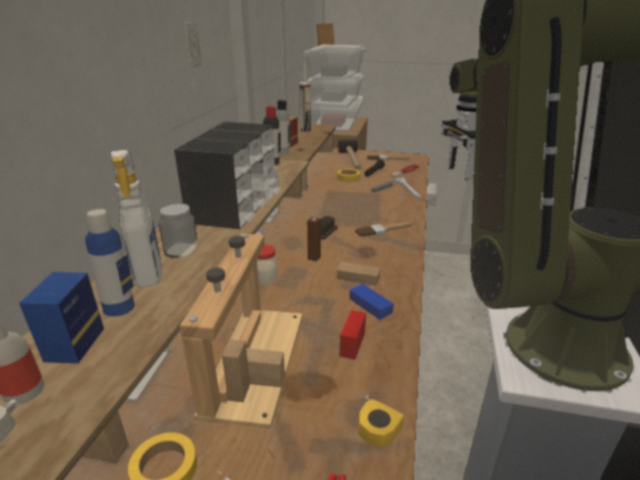

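The top view shows the loose post at (364,279), the bench stop at (398,218), the jar at (343,178), the jig base around (220,220), the spacer at (192,222) and the fixed post at (170,208). The red look-alike is at (252,288) and the blue one at (315,298). The side view shows the spacer and fixed post at (250,365) and the stop at (314,238). Next I'll zoom in and check the colours for the masks.

Run:
```python
from h import *
t=cv2.imread('pics/top0.png'); s=cv2.imread('pics/side0.png')
a=cv2.resize(t[155:315,140:440],None,fx=2.6,fy=2.6,interpolation=cv2.INTER_CUBIC); cv2.imwrite('pics/cropt.png',a)
b=cv2.resize(s[210:430,180:400],None,fx=2.6,fy=2.6,interpolation=cv2.INTER_CUBIC); cv2.imwrite('pics/crops.png',b)
hs=cv2.cvtColor(t,cv2.COLOR_BGR2HSV)
for n,(u,v) in dict(post=(364,279),bench=(330,240),plate=(250,220),spacer=(192,225),stop=(398,218),bench2=(345,285)).items(): print(n,hs[v-3:v+4,u-3:u+4].reshape(-1,3).mean(0).round())
```

```text
post [ 17. 130. 152.]
bench [ 16. 161. 140.]
plate [ 19. 134. 205.]
spacer [ 18. 122. 161.]
stop [ 11. 179.  54.]
bench2 [ 15. 125. 114.]
```

View pics/cropt.png

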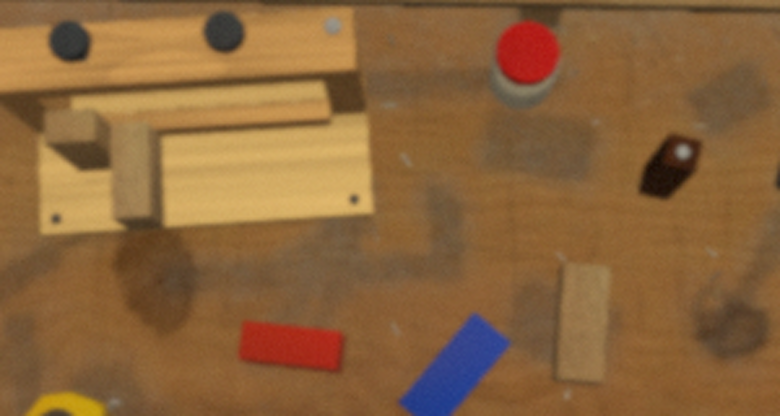

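View pics/crops.png

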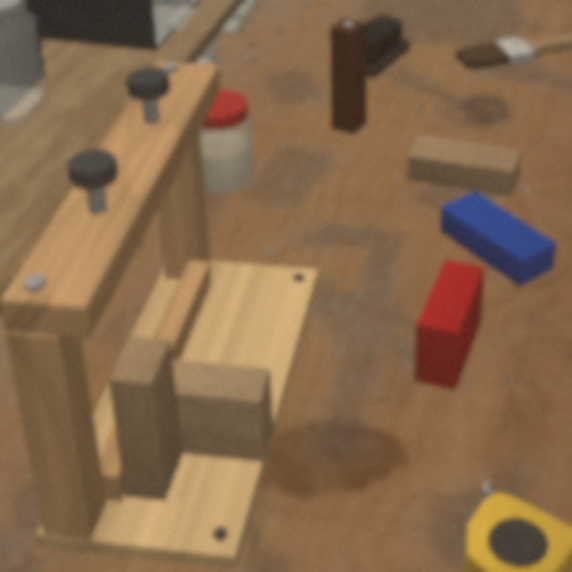

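The crops show the post's top face with corners at about (562,262)-(608,382) in the enlarged top crop. They also show the plate's front edge from (40,234) to (374,213), the spacer's top at (133,180) and the stop's top face at (683,150).

Run:
```python
from h import *
c=cam('top'); s=cam('side')
hs=cv2.cvtColor(c['image'],cv2.COLOR_RGB2HSV).astype(int)
def rect(mask,x0,x1,y0,y1):
    m=np.zeros(mask.shape,np.uint8); m[y0:y1,x0:x1]=mask[y0:y1,x0:x1]
    cs,_=cv2.findContours(m,cv2.RETR_EXTERNAL,cv2.CHAIN_APPROX_NONE); k=max(cs,key=cv2.contourArea)
    return cv2.minAreaRect(k),k
V=hs[:,:,2];S=hs[:,:,1]
r,k=rect((V>140)&(S<146),345,385,248,310); b=cv2.boxPoints(r); print('post px',r)
P=np.array([onz(c,u,v,.03)[:2] for u,v in b]); print('post',P.mean(0),P.round(4).tolist())
# plate
r,k=rect((V>180),150,292,196,250); k=k[:,0,:].astype(float)
cr=lambda u,v:(140+u/2.6,155+v/2.6)
pl=[onz(c,*cr(*q),.012)[:2] for q in [(40,234),(374,213),(370,113)]]
print('plate FL,FR,BR',np.round(pl,4).tolist(),'box',r)
d=pl[1]-pl[0]; print('len',np.linalg.norm(d),'yaw jig',np.degrees(np.arctan2(-d[0]*-1,-d[1])))
# front edge by line fit
pts=[]
for u in range(162,280,4):
    col=V[225:255,u].astype(float); g=np.diff(cv2.GaussianBlur(col[:,None],(1,3),0)[:,0]); pts.append((u,225.5+g.argmin()))
pts=np.array(pts,np.float32); vx,vy,x0,y0=cv2.fitLine(pts,cv2.DIST_HUBER,0,.01,.01).ravel()
A=onz(c,160,y0+(160-x0)*vy/vx,.012);B=onz(c,280,y0+(280-x0)*vy/vx,.012);d=B-A;print('front edge',A.round(4),B.round(4),'yaw',np.degrees(np.arctan2(d[0],-d[1])))
# stop
r,k=rect((V<85)&(S>120),384,415,202,236); print('stop mask',r)
for q in [(683,150)]: print('stop top',onz(c,*cr(*q),.125)[:2])
print('foot front corner',[onz(c,*cr(*q),0)[:2].round(4).tolist() for q in [(640,190),(663,198)]])
cs=lambda u,v:(180+u/2.6,210+v/2.6)
print('side: stop foot',[onz(s,*cs(*q),0)[:2].round(4).tolist() for q in [(333,124),(350,132),(363,126)]],'top',[onz(s,*cs(*q),.125)[:2].round(4).tolist() for q in [(332,26),(366,28),(348,21)]])
print('post side',[onz(s,*cs(*q),.03)[:2].round(4).tolist() for q in [(408,157),(516,171),(519,149),(420,136)]])
print('spacer top side',[onz(s,*cs(*q),.072)[:2].round(4).tolist() for q in [(175,385),(270,398),(269,371),(177,361)]])
print('spacer top top',[onz(c,*cr(*q),.072)[:2].round(4).tolist() for q in [(112,218),(157,218),(156,124),(112,124)]])
print('plate side',[onz(s,*cs(*q),.012)[:2].round(4).tolist() for q in [(318,269),(238,556)]])
```

```text
post px ((364.47052001953125, 278.2077941894531), (17.833890914916992, 44.649105072021484), 3.6913864612579346)
post [ 0.48561867 -0.17735085] [[0.4324, -0.1521], [0.5409, -0.1594], [0.5388, -0.203], [0.4303, -0.1949]]
plate FL,FR,BR [[0.5614, 0.3403], [0.5873, 0.0216], [0.6866, 0.0279]] box ((242.076171875, 220.4305877685547), (36.92323303222656, 79.73744201660156), 86.3086166381836)
len 0.31976640110914795 yaw jig 4.643299319333138
front edge [0.5635 0.329  0.012 ] [0.5877 0.0312 0.012 ] yaw 4.633901607028688
stop mask ((397.3000183105469, 218.9000244140625), (16.546903610229492, 26.385601043701172), 26.56505012512207)
stop top [ 0.62649704 -0.25283451]
foot front corner [[0.6169, -0.2373], [0.6093, -0.2597]]
side: stop foot [[0.6387, -0.2519], [0.6161, -0.239], [0.605, -0.255]] top [[0.6364, -0.2437], [0.6002, -0.2471], [0.6227, -0.2597]]
post side [[0.5352, -0.1539], [0.4248, -0.1518], [0.4264, -0.1948], [0.5307, -0.1978]]
spacer top side [[0.6277, 0.2545], [0.5577, 0.2523], [0.5664, 0.2259], [0.6354, 0.2303]]
spacer top top [[0.5671, 0.2564], [0.5678, 0.2157], [0.6558, 0.2215], [0.6551, 0.2619]]
plate side [[0.5835, 0.0243], [0.556, 0.3397]]
```

>>> {"op": "servo_tool", "data": {"motion": [[0,4,5,0,-7],[0,8,10,-2,-14],[0,12,15,-4,-21],[0,16,20,-6,-29],[0,21,26,-8,-29],[0,24.9,32,-10,-29],[0,24.9,32,-10,-29],[0,24.9,32,-10,-29],[0,24.9,32,-14,-29],[0,24.9,32,-18,-29],[0,24.9,32,-20.2,-29],[0,24.9,32,-20.2,-29],[0,24.9,32,-20.2,-29]], "squeeze": 20}}

```text
time_s: 1.82
ee_pos: [0.484, -0.1778, 0.2033]
eef_rot: [3.141, -0.001, -0.065]
force: [-0.3, -0.4, 0.5]
grip_width: 0.0941
grip_force: 0.0
```

>>> {"op": "servo_tool", "data": {"motion": [[1,0,0,0,0],[1,0,0,0,0],[1,0,0,0,0],[1,0,0,0,0],[1,0,0,0,0],[1,0,0,0,0],[1,0,0,0,0],[1,0,0,0,0]], "squeeze": 20}}

```text
time_s: 2.82
ee_pos: [0.4842, -0.1772, 0.2027]
eef_rot: [3.142, -0.0, -0.064]
force: [0.1, -0.3, 0.7]
grip_width: 0.0451
grip_force: 20.0
```

>>> {"op": "servo_tool", "data": {"motion": [[1,0,0,5,0],[1,0,0,11,0],[1,0,0,17,0],[1,0,0,19,0],[1,0,0,19,0],[1,0,0,19,0]]}}

```text
time_s: 3.58
ee_pos: [0.484, -0.1771, 0.3911]
eef_rot: [-3.141, 0.002, -0.064]
force: [-0.0, -0.0, -1.7]
grip_width: 0.0447
grip_force: 20.0
```

Run:
```python
from h import *
t=cv2.imread('pics/top0.png'); s=cv2.imread('pics/side0.png')
a=cv2.resize(t[200:240,378:418],(400,400),interpolation=cv2.INTER_CUBIC)
b=cv2.resize(s[210:270,290:340],(400,480),interpolation=cv2.INTER_CUBIC)
o=np.zeros((480,800,3),np.uint8);o[:400,:400]=a;o[:,400:]=b
cv2.imwrite('pics/stop.png',cv2.convertScaleAbs(o,alpha=1.8,beta=10))
```

```text
(no output)
```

View pics/stop.png

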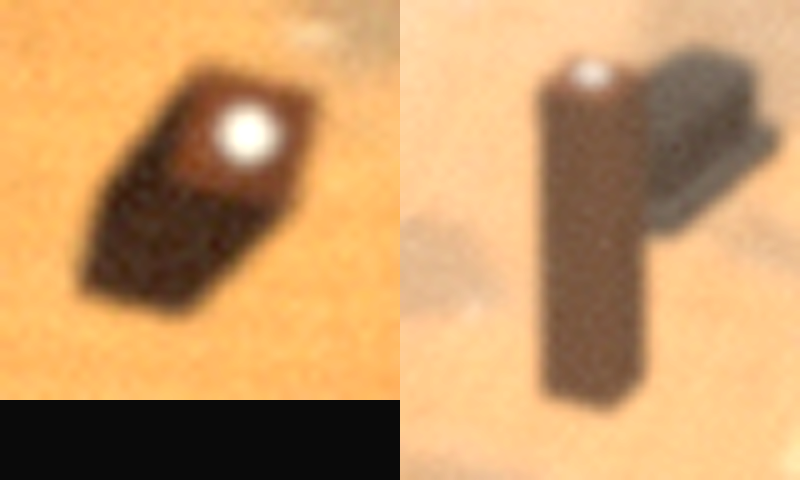

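The enlarged stop has its top-face corners at (200,65), (318,95), (292,205) and (175,170), and its front foot edge from (80,290) to (180,315). So it is yawed by about -14°.

Run:
```python
from h import *
c=ctrl.camera('top')
f=lambda u,v,z: onz(c,378+u/10-.45,200+v/10-.45,z)[:2]
T=np.array([f(*q,.125) for q in [(200,65),(318,95),(292,205),(175,170)]]);print(T.round(4).tolist(),T.mean(0))
F=np.array([f(*q,0) for q in [(80,290),(180,315)]]);print(F.round(4).tolist())
for a,b in [(T[0],T[1]),(T[3],T[2]),(F[0],F[1])]: d=b-a;print(np.degrees(np.arctan2(d[0],-d[1])),np.linalg.norm(d))
for a,b in [(T[3],T[0]),(T[2],T[1])]: d=b-a;print(np.degrees(np.arctan2(d[1],d[0])),np.linalg.norm(d))
```

```text
[[0.6419, -0.2414], [0.6353, -0.2682], [0.6095, -0.2617], [0.6172, -0.2352]] [ 0.62596005 -0.2516424 ]
[[0.6156, -0.2358], [0.6096, -0.2611]]
-13.765090141105095 0.027635908651399855
-16.2026396027317 0.027577184028825755
-13.421182429604864 0.0260717864488891
-14.008480672301493 0.02547444117236231
-14.177682483076055 0.026647771782199226
```

>>> {"op": "servo_tool", "data": {"motion": [[1,4,-3,0,-5],[1,8.4,-6,0,-10.3],[1,8.4,-6,0,-10.3],[1,8.4,-6,-3,-10.3],[1,8.4,-6,-5.6,-10.3],[1,8.4,-6,-5.6,-10.3],[1,8.4,-6,-5.6,-10.3]]}}

```text
time_s: 4.5
ee_pos: [0.5681, -0.237, 0.3376]
eef_rot: [3.141, -0.001, -0.244]
force: [0.4, -0.1, -0.5]
grip_width: 0.0447
grip_force: 20.0
```

>>> {"op": "servo_tool", "data": {"motion": [[1,-0.1,0,-1.0,0],[1,-0.2,0.05,-1.6,0],[1,-0.4,0.1,-2.4,0],[1,-0.4,0.1,-3.2,0],[1,-0.3,0.07,-3.8,0],[1,0,0,-4.6,0],[1,0.4,-0.1,-5.4,0],[1,0.4,-0.1,-5.4,0]]}}

```text
time_s: 5.5
ee_pos: [0.5724, -0.238, 0.2814]
eef_rot: [-3.141, 0.002, -0.244]
force: [0.1, -0.6, -1.5]
grip_width: 0.045
grip_force: 20.0
```

Run:
```python
from h import *
s=cam('side');t=cam('top')
b=cv2.resize(s['image'][180:290,270:420],None,fx=2.6,fy=2.6,interpolation=2)
a=cv2.resize(t['image'][170:280,330:480],None,fx=2.6,fy=2.6,interpolation=2)
cv2.imwrite('pics/turn.png',np.hstack([b,a])[:,:,::-1])
```

```text
(no output)
```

View pics/turn.png

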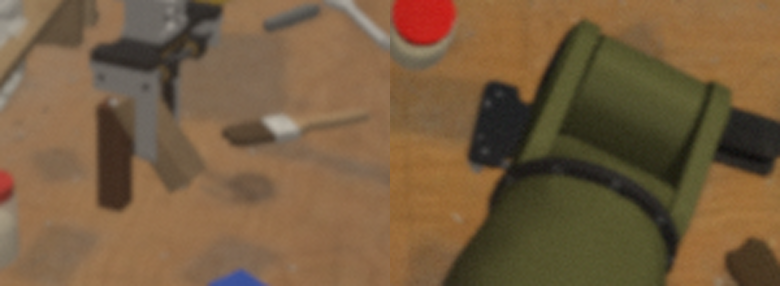

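The block has turned about 60° against the stop's top edge, at (120,110) in the left half. I'll carry on to upright.

>>> {"op": "servo_tool", "data": {"motion": [[1,0.4,-0.1,-0.4,0],[1,0.8,-0.2,-0.7,0],[1,1.1,-0.27,-0.9,0],[1,1.4,-0.35,-1.1,0],[1,1.7,-0.42,-1.3,0],[1,1.85,-0.46,-1.5,0],[1,1.85,-0.46,-1.5,0],[1,1.85,-0.46,-1.5,0]]}}

```text
time_s: 6.6
ee_pos: [0.5906, -0.2426, 0.2682]
eef_rot: [-3.141, 0.0, -0.244]
force: [-7.6, 2.8, 6.3]
grip_width: 0.0449
grip_force: 20.0
```

>>> {"op": "servo_tool", "data": {"motion": [[1,0.1,0,0,0],[1,0.2,-0.05,0,0],[1,0.2,-0.05,-0.8,0],[1,0.2,-0.05,-1.6,0],[1,0.2,-0.05,-2.3,0],[1,0.2,-0.05,-2.3,0]]}}

```text
time_s: 7.35
ee_pos: [0.5926, -0.2431, 0.2439]
eef_rot: [-3.141, 0.001, -0.244]
force: [-3.6, 0.6, -2.2]
grip_width: 0.0449
grip_force: 20.0
```

Run:
```python
from h import *
s=cam('side')
b=cv2.resize(s['image'][190:280,270:370],None,fx=6,fy=6,interpolation=2)
cv2.imwrite('pics/up.png',b[:,:,::-1])
```

```text
(no output)
```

View pics/up.png

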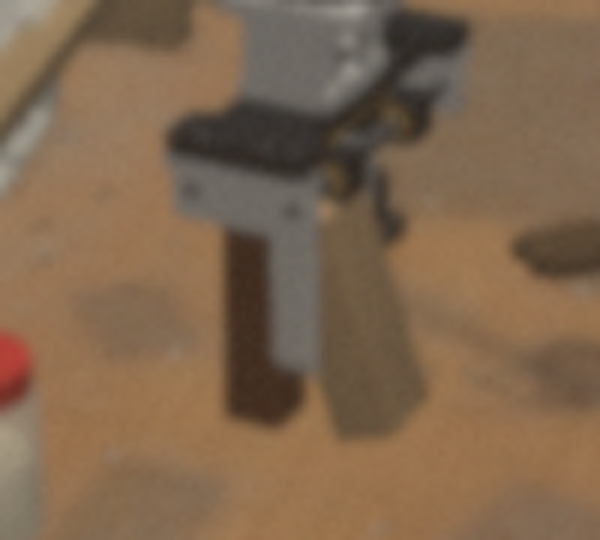

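The block is held just in front of the stop. It still leans about 10°, with its right edge running from (385,215) to (425,390). I'll press further so it sits flush against the stop face.

>>> {"op": "servo_tool", "data": {"motion": [[1,0.2,-0.05,0.1,0],[1,0.4,-0.1,0.1,0],[1,0.5,-0.12,0.1,0],[1,0.6,-0.15,0.1,0],[1,0.6,-0.15,0.1,0]]}}

```text
time_s: 8.02
ee_pos: [0.5976, -0.2445, 0.2439]
eef_rot: [-3.141, 0.007, -0.244]
force: [-15.0, 4.1, -6.3]
grip_width: 0.0451
grip_force: 20.0
```

>>> {"op": "servo_tool", "data": {"motion": [[1,0.1,0,0,0],[1,0.2,-0.05,0,0],[1,0.2,-0.05,0,0]]}}

```text
time_s: 8.4
ee_pos: [0.5996, -0.245, 0.2438]
eef_rot: [-3.141, 0.007, -0.244]
force: [-16.2, 4.4, -6.4]
grip_width: 0.0451
grip_force: 20.0
```

>>> {"op": "servo_tool", "data": {"motion": [[1,-0.5,0.12,0,0],[1,-0.5,0.12,-0.3,0],[1,-0.5,0.12,-0.6,0],[1,-0.5,0.12,-0.8,0],[1,-0.5,0.12,-0.8,0]]}}

```text
time_s: 9.02
ee_pos: [0.5957, -0.2441, 0.2375]
eef_rot: [-3.142, 0.0, -0.244]
force: [0.0, -0.1, -0.9]
grip_width: 0.0451
grip_force: 20.0
```

Run:
```python
from h import *
s=cam('side')
im=cv2.GaussianBlur(s['image'],(3,3),0); hs=cv2.cvtColor(im,cv2.COLOR_RGB2HSV).astype(int)
for v in range(222,266,3): print(v,' '.join(f'{a}/{b}' for a,b in hs[v,316:346,1:]))
for z in (0,.05,.1): print(proj(s,[.5996-.01,-.245+.02,z]).round(1))
```

```text
222 31/90 29/88 32/89 31/91 30/94 33/94 45/90 72/89 99/90 113/86 109/75 93/66 81/72 71/86 65/94 64/84 69/70 80/70 85/87 89/109 92/122 92/127 93/129 92/130 91/131 90/131 91/131 93/131 94/130 97/129
225 29/106 29/104 27/105 28/109 32/112 48/116 70/120 88/119 98/114 101/109 97/110 97/118 97/126 98/127 99/119 97/103 94/84 85/72 82/75 83/86 89/100 98/114 104/127 106/135 106/139 105/141 103/141 106/140 106/139 109/138
228 27/105 28/101 28/102 29/107 35/116 56/128 78/141 94/149 98/148 99/141 99/131 97/121 98/114 99/111 101/109 99/106 94/98 87/85 83/74 86/74 101/88 112/112 113/133 115/146 117/151 117/152 117/152 117/152 117/152 117/151
231 28/111 28/111 28/111 28/111 32/112 43/112 68/112 90/111 99/111 100/112 100/112 99/111 100/110 98/109 98/109 99/108 100/107 102/107 111/113 118/125 121/137 124/146 123/151 123/153 124/154 123/155 123/156 123/157 122/157 122/157
234 28/110 30/111 28/110 28/111 30/110 44/109 67/107 89/106 98/107 101/109 101/111 99/111 99/111 97/110 96/109 98/109 98/109 103/114 109/124 113/136 116/145 117/150 120/153 120/153 121/154 120/155 121/156 121/156 123/156 123/156
237 
[... 1684 characters left out ...]
8/113 103/104 101/101 98/101 98/101 101/101 101/101 103/102 102/103 101/104 102/105 102/105 101/104 103/104 103/106 110/114 116/127 121/141 124/150 124/152 122/152 123/151
261 122/123 123/133 123/143 123/151 124/154 124/154 124/150 122/140 117/124 109/110 103/102 99/100 102/100 101/101 101/101 101/101 103/102 102/103 101/106 102/108 105/114 112/123 118/134 120/144 123/151 123/153 126/154 125/153 127/153 128/153
264 124/154 124/156 125/157 126/156 127/155 127/155 127/155 124/152 121/143 117/129 112/116 110/111 109/110 110/111 110/111 110/111 110/111 111/113 113/120 117/131 120/142 123/149 125/153 125/155 124/154 126/154 126/154 126/154 124/154 125/155
[322.6 264.3]
[322.7 248.9]
[322.8 232.8]
```

>>> {"op": "servo_tool", "data": {"motion": [[1,0,0,-0.2,0],[1,0,0,-0.4,0],[1,0,0,-0.6,0],[1,0,0,-0.6,0]]}}

```text
time_s: 9.57
ee_pos: [0.5964, -0.2442, 0.2339]
eef_rot: [3.141, -0.005, -0.244]
force: [1.8, 1.0, 13.5]
grip_width: 0.0452
grip_force: 20.0
```

>>> {"op": "servo_tool", "data": {"motion": [[1,0,0,0.1,0],[0,0,0,0.1,0],[0,0,0,0.1,0],[0,0,0,0.1,0],[0,0,0,0.1,0],[0,0,0,0.1,0],[0,0,0,0.1,0]]}}

```text
time_s: 10.45
ee_pos: [0.5957, -0.2441, 0.2326]
eef_rot: [-3.142, 0.0, -0.244]
force: [0.4, 1.3, -0.2]
grip_width: 0.0937
grip_force: 0.0
```

Run:
```python
from h import *
s=cam('side')
b=cv2.resize(s['image'][190:280,270:370],None,fx=6,fy=6,interpolation=2)
cv2.imwrite('pics/rel.png',b[:,:,::-1])
```

View pics/rel.png

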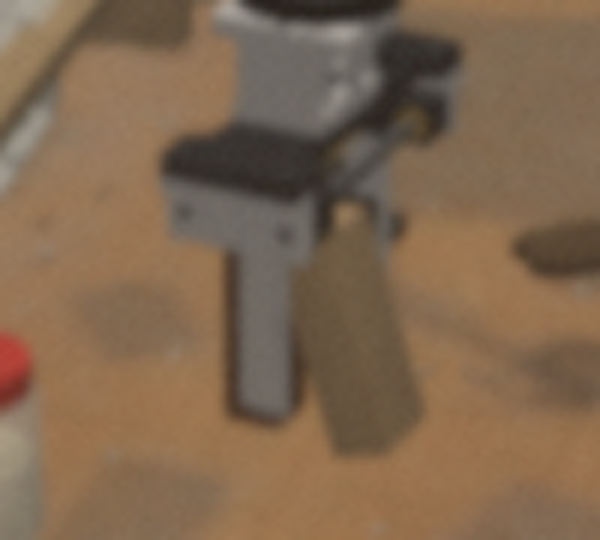

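The released block leans against the stop, its top forward, with corners at about (300,275), (335,455) and (422,410). That lean is useful: if I grip it high on the stop side and turn the tool half round, it becomes the lean I need to get under the beam. I'll back off and measure.

>>> {"op": "servo_tool", "data": {"motion": [[0,0,0,4,0],[0,0,0,10,0],[0,0,0,16,0],[0,-5,3,19,0],[0,-11,8,19,0],[0,-17,12,19,0],[0,-20,14,19,0],[0,-20,14,19,0]]}}

```text
time_s: 11.5
ee_pos: [0.3932, -0.1025, 0.4232]
eef_rot: [3.142, -0.001, -0.243]
force: [-0.5, -0.7, 0.0]
grip_width: 0.0937
grip_force: 0.0
```

Run:
```python
from h import *
t=cam('top','t2');s=cam('side','s2')
b=cv2.resize(s['image'][200:275,285:360],(400,400),interpolation=2)
a=cv2.resize(t['image'][195:255,365:425],(400,400),interpolation=2)
cv2.imwrite('pics/lean.png',np.hstack([b,a])[:,:,::-1])
```

```text
(no output)
```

View pics/lean.png

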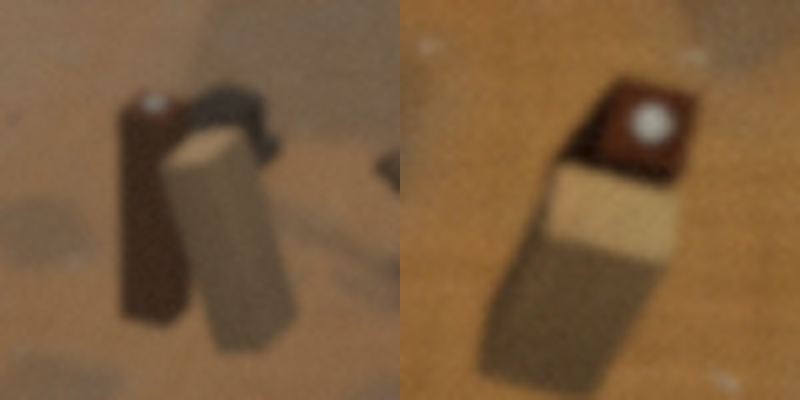

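Left half of the picture (side view): the block leans, its far-left edge running from (163,165) down to (215,350). Right half (top view): its top face has corners (560,163), (682,188), (665,265) and (545,238).

Run:
```python
from h import *
t=cam('top');s=cam('side')
ft=lambda u,v,z: onz(t,365+(u+.5)*.15-.5,195+(v+.5)*.15-.5,z)[:2]
fs=lambda u,v,z: onz(s,285+(u+.5)*.1875-.5,200+(v+.5)*.1875-.5,z)[:2]
for th in (13,17,21):
    c,sn=np.cos(np.radians(th)),np.sin(np.radians(th)); zf=.11*c; zn=zf+.03*sn
    print(th,'top far',ft(160,163,zf).round(4),ft(282,188,zf).round(4),'near',ft(265,265,zn).round(4),ft(145,238,zn).round(4),'botnear',ft(80,372,.03*sn).round(4),ft(195,395,.03*sn).round(4))
    print('  side far-left top',fs(163,165,zf).round(4),'bot',fs(215,350,0).round(4),'nearleft top',fs(195,170,zn).round(4),'nearleft bot',fs(268,348,.03*sn).round(4))
print(ctrl.get_obs()['qpos'])
```

```text
13 top far [ 0.6153 -0.2237] [ 0.6072 -0.2659] near [ 0.5785 -0.2579] [ 0.5873 -0.2169] botnear [ 0.5579 -0.2112] [ 0.5499 -0.2544]
  side far-left top [ 0.6097 -0.22  ] bot [ 0.582  -0.2213] nearleft top [ 0.5897 -0.2051] nearleft bot [ 0.553  -0.2186]
17 top far [ 0.6158 -0.2241] [ 0.6076 -0.2664] near [ 0.5785 -0.2579] [ 0.5873 -0.2169] botnear [ 0.5576 -0.2109] [ 0.5496 -0.254 ]
  side far-left top [ 0.6106 -0.2239] bot [ 0.582  -0.2213] nearleft top [ 0.5897 -0.205 ] nearleft bot [ 0.5524 -0.2153]
21 top far [ 0.6164 -0.2246] [ 0.6082 -0.267 ] near [ 0.5786 -0.258 ] [ 0.5874 -0.217 ] botnear [ 0.5573 -0.2106] [ 0.5493 -0.2536]
  side far-left top [ 0.6118 -0.2287] bot [ 0.582  -0.2213] nearleft top [ 0.5899 -0.206 ] nearleft bot [ 0.5518 -0.2121]
[-3.47329168e-01 -3.52354563e-02  1.85733931e+00 -4.74066192e-05
  1.31904400e+00  1.46788549e+00]
```

>>> {"op": "servo_tool", "data": {"motion": [[0,5,-4,0,2.6],[0,11,-8,-2,2.6],[0,17,-12,-4,2.6],[0,21.2,-14.15,-6,2.6],[0,21.2,-14.15,-6,2.6],[0,21.2,-14.15,-10,2.6],[0,21.2,-14.15,-14.9,2.6],[0,21.2,-14.15,-14.9,2.6],[0,21.2,-14.15,-14.9,2.6],[1,21.2,-14.15,-14.9,2.6],[1,21.2,-14.15,-14.9,2.6],[1,21.2,-14.15,-14.9,2.6],[1,21.2,-14.15,-14.9,2.6],[1,21.2,-14.15,-14.9,2.6],[1,21.2,-14.15,-14.9,2.6],[1,21.2,-14.15,-14.9,2.6]], "squeeze": 20}}

```text
time_s: 13.7
ee_pos: [0.6077, -0.2456, 0.2737]
eef_rot: [-3.142, -0.0, -0.199]
force: [0.0, 0.8, 1.1]
grip_width: 0.0447
grip_force: 20.0
```

>>> {"op": "servo_tool", "data": {"motion": [[1,-0.2,0,2,0],[1,-0.4,0,6,0],[1,-0.8,0,11,0],[1,-1.5,0,14,6],[1,-3,2,14,16],[1,-5,4,14,26],[1,-7,6,14,36],[1,-9,9,14,46],[1,-10,12,14,56],[1,-11,15,14,66],[1,-12,18,14,76],[1,-12,21,14,86],[1,-12,24,14,98],[1,-12,24,14,98]]}}

```text
time_s: 15.45
ee_pos: [0.4873, -0.0043, 0.4149]
eef_rot: [3.14, -0.0, 1.516]
force: [0.4, 0.6, -1.0]
grip_width: 0.0448
grip_force: 20.0
```

>>> {"op": "servo_tool", "data": {"motion": [[1,0,2,0,10],[1,0,4,0,20],[1,1,6,0,30],[1,1,8,0,40],[1,2,10,0,50],[1,3,12,0,60],[1,4,14,0,70],[1,4.5,16,0,80],[1,4.7,17.8,0,90],[1,4.7,17.8,0,98],[1,4.7,17.8,0,98],[1,4.7,17.8,0,98]]}}

```text
time_s: 16.95
ee_pos: [0.5347, 0.1718, 0.4141]
eef_rot: [-3.142, 0.0, -3.066]
force: [-0.3, 0.2, -0.8]
grip_width: 0.0451
grip_force: 20.0
```

Run:
```python
from h import *
o=ctrl.get_obs();print(o['ee_pos'],np.degrees(o['eef_rot']),o['force'],o['qpos'])
s=cam('side','s3')
b=cv2.resize(s['image'][180:420,170:430],None,fx=2.3,fy=2.3,interpolation=2)
cv2.imwrite('pics/s3c.png',b[:,:,::-1])
```

```text
[0.53473164 0.1717958  0.41407487] [-1.79998899e+02  2.46832048e-02 -1.75658483e+02] [-0.26859986  0.20477695 -0.82235397] [ 2.45659358e-01  3.18772419e-01  1.47423922e+00 -9.41050869e-05
  1.34815967e+00 -1.40088998e+00]
```

View pics/s3c.png

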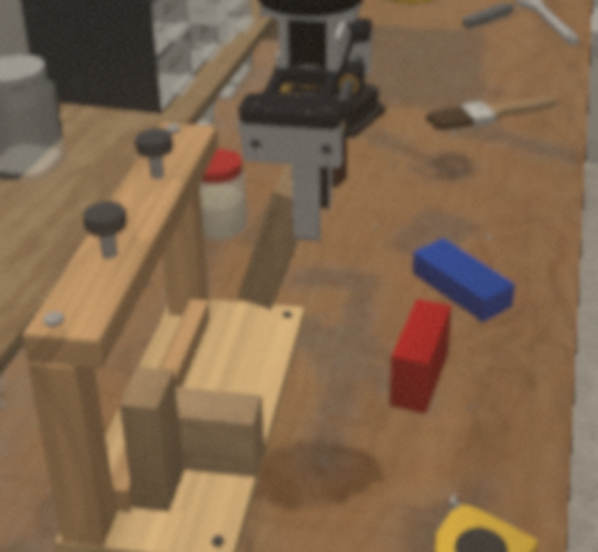

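The post is held at (270,250), leaning with its bottom towards the jig as intended, and it is to the right of the spacer. The picture allowance is used up, so from here I go by numbers.

>>> {"op": "servo_tool", "data": {"motion": [[1,0,0,-5,0],[1,0,0,-10,0],[1,0,0,-12.2,0],[1,2,0.16,-12.2,0],[1,4,0.32,-12.2,0],[1,5.5,0.45,-12.2,0],[1,6.5,0.53,-12.2,0],[1,6.4,1.5,-12.2,0],[1,6.35,2.3,-12.2,0],[1,6.35,2.3,-12.2,0],[1,6.35,2.3,-12.2,0]]}}

```text
time_s: 18.38
ee_pos: [0.5979, 0.1955, 0.2917]
eef_rot: [-3.142, 0.0, -3.061]
force: [0.3, 0.3, -1.2]
grip_width: 0.0449
grip_force: 20.0
```

```bash
cat >> h.py <<'E'
def jig(p):
    d=np.array(p)[:2]-[.664,.1883]; a=np.radians(4.65); return np.array([d[0]*np.cos(a)+d[1]*np.sin(a), -d[0]*np.sin(a)+d[1]*np.cos(a)])*1000
E
python3 - <<'E'
from h import *
o=ctrl.get_obs();print(o['ee_pos'],jig(o['ee_pos']),o['force'])
s=cam('side'); im=cv2.GaussianBlur(s['image'],(3,3),0)
hs=cv2.cvtColor(im,cv2.COLOR_RGB2HSV).astype(int)
# predicted tips of post corners on its left (+y) face for lean 13,16
J=lambda x,y,z: np.array([.664,.1883,0])+np.array([.9967*x-.081*y,.081*x+.9967*y,z])
tx,ty=jig(o['ee_pos'])/1000; gz=o['ee_pos'][2]-.18
for th in (10,13,16,19):
    c,sn=np.cos(np.radians(th)),np.sin(np.radians(th))
    up=np.array([-sn,c]); n=np.array([c,sn])  # along block up, towards strip
    f=lambda a,b:J(tx+a*up[0]+b*n[0],ty+.0225,gz+a*up[1]+b*n[1])
    print(th,'bot front',proj(s,f(-.098,0)).round(1),'bot back',proj(s,f(-.098,.03)).round(1),'top back',proj(s,f(.012,.03)).round(1))
for v in range(262,332,6): print(v,' '.join(f'{a}/{b}' for a,b in hs[v,240:300:3,1:]))
E
```

```text
[0.59793078 0.19551454 0.29173444] [-65.26688431  12.54694167] [ 0.2545976   0.27104267 -1.18953592]
10 bot front [262.9 368.7] bot back [248.2 365.3] top back [253.7 322.9]
13 bot front [260.4 368.1] bot back [245.8 364.1] top back [254.1 322.3]
16 bot front [257.9 367.3] bot back [243.5 362.8] top back [254.6 321.8]
19 bot front [255.5 366.5] bot back [241.2 361.4] top back [255.1 321.3]
262 118/193 119/200 118/188 118/134 108/102 40/109 38/74 83/40 92/39 87/38 94/38 34/75 23/123 24/141 27/103 34/68 27/94 26/107 38/113 115/142
268 118/201 119/187 118/132 115/102 109/112 45/114 30/84 89/43 96/40 93/41 93/41 41/69 25/111 26/107 29/80 32/64 29/71 30/77 32/112 94/128
274 118/184 116/127 118/102 115/113 107/117 38/102 31/82 70/58 90/62 81/72 81/63 46/67 26/108 31/90 86/65 98/73 75/58 86/62 96/120 98/127
280 116/121 116/103 114/116 114/114 74/69 64/52 83/55 67/53 64/52 62/49 64/48 50/51 43/53 69/52 55/79 46/78 114/78 91/95 95/124 92/127
286 115/104 114/114 110/116 73/70 61/54 125/88 114/98 96/104 97/113 78/117 33/93 39/59 46/61 39/97 39/84 93/113 98/128 104/128 104/130 112/137
292 60/64 
[... 307 characters left out ...]
7/71 49/67 53/62 58/57 66/58 40/76 68/86 102/112 109/145 118/145 116/143 112/141 105/138
310 36/112 35/87 32/104 29/115 29/114 29/114 27/114 29/115 31/115 29/113 27/103 32/103 30/112 53/115 117/150 122/150 121/152 122/152 123/151 122/151
316 90/147 86/154 77/143 73/139 70/142 64/135 46/122 33/115 29/115 27/114 29/113 30/111 29/113 48/116 105/200 108/213 108/213 107/205 92/142 104/193
322 108/192 107/200 111/193 118/192 119/195 109/150 101/141 75/132 31/115 29/115 29/114 44/81 83/55 74/110 106/204 108/214 108/213 107/219 107/220 108/213
328 107/200 112/192 117/191 118/197 113/160 105/107 102/107 78/111 31/115 29/115 29/114 79/145 107/202 108/210 108/213 108/213 108/215 107/219 108/217 108/185
```

>>> {"op": "servo_tool", "data": {"motion": [[1,0,0.2,0,0],[1,0,0.4,0,0],[1,0,0.5,0,0],[1,0,0.5,0,0]]}}

```text
time_s: 18.92
ee_pos: [0.5982, 0.2004, 0.2916]
eef_rot: [-3.142, -0.0, -3.061]
force: [-0.5, 0.3, -0.9]
grip_width: 0.0448
grip_force: 20.0
```

>>> {"op": "servo_tool", "data": {"motion": [[1,0,0.1,0,0],[1,0,0.2,0,0],[1,0,0.2,0,0]]}}

```text
time_s: 19.3
ee_pos: [0.5982, 0.2016, 0.2917]
eef_rot: [-3.14, -0.001, -3.062]
force: [-2.5, -9.3, 2.2]
grip_width: 0.0445
grip_force: 20.0
```

>>> {"op": "servo_tool", "data": {"motion": [[1,0.3,-0.08,0,0],[1,0.6,-0.05,0,0],[1,0.9,-0.03,0,0],[1,0.9,-0.03,0,0]]}}

```text
time_s: 19.8
ee_pos: [0.6073, 0.2018, 0.2915]
eef_rot: [-3.141, -0.001, -3.061]
force: [-2.0, -5.3, -0.0]
grip_width: 0.045
grip_force: 20.0
```

>>> {"op": "servo_tool", "data": {"motion": [[1,0.2,0.02,0,0],[1,0.4,0.03,0,0],[1,0.4,0.03,0,0]]}}

```text
time_s: 20.18
ee_pos: [0.6113, 0.2021, 0.2914]
eef_rot: [-3.141, -0.001, -3.061]
force: [-3.0, -5.5, 0.3]
grip_width: 0.0447
grip_force: 20.0
```

>>> {"op": "servo_tool", "data": {"motion": [[1,0.1,-0.04,0,0],[1,0.2,-0.04,0,0],[1,0.2,-0.04,0,0]]}}

```text
time_s: 20.55
ee_pos: [0.6132, 0.2019, 0.2915]
eef_rot: [-3.141, -0.0, -3.061]
force: [-2.7, -4.2, 0.6]
grip_width: 0.0448
grip_force: 20.0
```

>>> {"op": "servo_tool", "data": {"motion": [[1,0,0,-0.2,0],[1,0,0,-0.4,0],[1,0,0,-0.4,0]]}}

```text
time_s: 20.92
ee_pos: [0.6133, 0.2019, 0.2882]
eef_rot: [-3.141, 0.001, -3.061]
force: [-2.4, -5.1, 3.6]
grip_width: 0.0448
grip_force: 20.0
```

>>> {"op": "servo_tool", "data": {"motion": [[1,0,-0.05,-0.1,0],[1,0,-0.05,-0.2,0],[1,0,-0.05,-0.2,0]]}}

```text
time_s: 21.3
ee_pos: [0.6135, 0.2017, 0.288]
eef_rot: [3.141, 0.004, -3.061]
force: [-4.8, -3.5, 13.6]
grip_width: 0.0446
grip_force: 20.0
```

Run:
```python
from h import *
o=ctrl.get_obs();print(o['ee_pos'],jig(o['ee_pos']),o['force'],o['moment'])
s=cam('side'); im=cv2.GaussianBlur(s['image'],(3,3),0)
hs=cv2.cvtColor(im,cv2.COLOR_RGB2HSV).astype(int)
J=lambda x,y,z: np.array([.664,.1883,0])+np.array([.9967*x-.081*y,.081*x+.9967*y,z])
for x,z in ((0,.122),(0,.072),(-.03,.122),(-.03,.072)): print('upright left edge',x,z,proj(s,J(x,.04,z)).round(1))
print('spacer top right edge',proj(s,J(0,.04,.072)),proj(s,J(-.09,.04,.072)),'left',proj(s,J(0,.075,.072)),proj(s,J(-.09,.075,.072)), 'fixed post top',proj(s,J(-.03,.075,.122)),proj(s,J(0,.075,.122)))
for v in range(310,376,4): print(v,' '.join(f'{a}/{b}' for a,b in hs[v,234:282:2,1:]))
```

```text
[0.61350593 0.20171568 0.28800586] [-49.24027538  17.46500847] [-4.75572935 -3.53510908 13.56567729] [-0.79513646  0.80760201 -0.00175033]
upright left edge 0 0.122 [233.5 325.6]
upright left edge 0 0.072 [236.  346.1]
upright left edge -0.03 0.122 [249.2 327. ]
upright left edge -0.03 0.072 [251.2 347.6]
spacer top right edge [235.97214836 346.13858245] [281.86784241 350.57173097] left [230.26322859 358.7325028 ] [277.78459844 363.47913509] fixed post top [243.75305548 339.35866391] [227.56226586 337.82520419]
310 30/103 30/112 29/114 29/115 29/114 29/114 29/115 29/114 29/113 31/114 29/113 28/110 30/109 31/108 31/107 30/109 29/105 37/89 58/105 104/150 118/168 120/166 122/161 121/158
314 33/101 30/111 29/115 31/115 31/115 31/115 29/115 31/116 29/115 29/115 27/115 29/115 30/111 36/93 38/87 32/105 30/111 38/94 58/110 98/183 107/216 109/211 109/202 108/201
318 60/123 54/122 50/123 52/128 50/128 47/126 43/124 39/119 33/117 31/115 31/115 29/115 31/115 30/111 31/108 32/113 31/114 36/99 53/106 94/177 106/211 108/204 107/202 108/206
322 106/144 104/145 105/167 107/191 106/197 107/198 108/185
[... 1811 characters left out ...]
110 102/107 101/104 101/98 101/96 102/95 101/98 100/115 98/127 100/128 101/131 99/136 99/142 98/146 98/146 100/148 99/149 98/153 99/155 99/155 97/157 97/160 98/159 99/137
366 102/110 102/107 103/106 98/99 104/96 104/93 101/93 99/103 98/112 99/113 100/112 98/112 100/112 98/114 98/114 98/114 98/114 98/114 100/115 101/116 99/116 99/116 100/115 99/108
370 99/108 103/106 103/104 99/100 103/94 103/94 103/92 99/100 100/110 98/112 97/113 96/112 100/112 98/112 97/113 98/114 101/114 98/115 98/114 98/114 98/114 97/113 97/113 99/108
374 102/105 104/105 103/104 101/101 99/95 104/93 104/91 98/96 97/105 94/106 97/108 95/107 95/107 94/108 96/109 96/111 96/111 96/111 97/113 98/115 98/115 97/116 96/114 99/108
```

The lean is about 12° and the bottom back corner is about 1-2 mm from the strip, so the post will rock upright by itself when released.

>>> {"op": "servo_tool", "data": {"motion": [[1,0,0,0.1,0],[1,0,0,0.1,0],[0,0,0,0.1,0],[0,0,0,0.1,0],[0,0,0,0.1,0],[0,0,0,0.1,0],[0,0,0,0.1,0],[0,0,0,0.1,0]]}}

```text
time_s: 22.35
ee_pos: [0.6132, 0.2015, 0.2867]
eef_rot: [3.142, 0.0, -3.061]
force: [0.5, -0.0, 0.4]
grip_width: 0.0937
grip_force: 0.0
```

Run:
```python
from h import *
o=ctrl.get_obs();print(o['ee_pos'],jig(o['ee_pos']),o['force'])
s=cam('side','s5'); im=cv2.GaussianBlur(s['image'],(3,3),0)
hs=cv2.cvtColor(im,cv2.COLOR_RGB2HSV).astype(int)
for v in range(310,360,4): print(v,' '.join(f'{a}/{b}' for a,b in hs[v,226:274:2,1:]))
```

```text
[0.61316272 0.20150045 0.28665231] [-49.5998077   17.27831367] [ 0.48335974 -0.03665914  0.38922746]
310 92/111 52/113 31/114 28/110 28/108 29/113 29/114 27/113 29/113 29/113 29/113 32/112 30/110 30/109 29/107 31/107 31/106 32/103 33/100 30/101 32/105 37/90 64/60 60/64
314 113/111 79/119 38/114 33/101 37/89 32/104 29/114 29/115 29/115 29/115 29/115 29/115 29/115 29/115 29/115 29/115 31/114 33/102 33/93 32/105 31/114 34/97 62/62 65/63
318 115/133 101/139 64/128 50/122 47/119 45/119 39/118 40/120 40/121 36/120 35/118 31/115 29/115 29/115 31/115 29/115 29/115 30/111 33/109 28/111 29/114 38/102 71/75 83/71
322 115/146 114/146 112/144 110/144 106/144 104/145 105/167 105/191 105/196 104/193 98/171 61/130 31/115 29/114 29/115 29/115 34/112 59/122 73/126 70/121 78/150 95/182 106/203 107/202
326 114/145 114/143 111/142 108/142 107/145 107/169 106/192 107/198 108/199 108/184 101/146 67/122 31/115 29/116 31/116 31/115 36/113 68/117 97/113 106/135 107/195 108/214 108/217 109/209
330 111/138 111/138 113/138 110/141 108/167 108/191 108/198 108/201 110/194 114/164 100/120 68/112 35/115 31/115 29/11
[... 670 characters left out ...]
103/161 101/161 101/159 102/157 103/139 104/108 104/101 95/107 59/112 31/115 29/115 29/115 29/114 46/117 91/168 106/205 107/200 107/200 107/205 108/211
350 101/159 100/163 102/162 102/160 102/158 102/155 104/152 103/138 104/108 103/99 103/131 98/161 80/146 46/123 35/118 35/118 33/117 37/117 78/144 100/178 103/183 104/186 105/190 106/193
354 103/159 103/159 102/158 102/157 101/156 102/155 101/144 102/113 100/99 100/97 102/125 100/166 98/171 98/170 96/168 94/166 92/163 91/162 93/161 96/165 98/167 98/167 96/167 97/168
358 103/109 102/113 101/116 102/118 103/119 102/120 100/110 101/98 101/96 99/95 101/111 100/151 99/167 98/169 99/170 98/169 97/168 97/165 96/165 97/166 98/167 98/167 97/165 97/163
```

The pixels show the post has not moved: it is jammed between the strip and the plate at the same lean. I'll regrip it, ease it back 1.5 mm and release again.

>>> {"op": "servo_tool", "data": {"motion": [[1,0,0,0,0],[1,0,0,0,0],[1,0,0,0,0],[1,0,0,0,0],[1,0,0,0,0],[1,0,0,0,0],[1,0,0,0,0],[1,0,0,0.15,0],[1,0,0,0.25,0],[1,-0.17,0,0.25,0],[1,-0.17,0,0.25,0],[1,-0.17,0,0.1,0],[1,-0.17,0,0.1,0]]}}

```text
time_s: 24.02
ee_pos: [0.6114, 0.2015, 0.2874]
eef_rot: [-3.142, -0.0, -3.061]
force: [-1.1, -0.7, -1.2]
grip_width: 0.0451
grip_force: 20.0
```

>>> {"op": "servo_tool", "data": {"motion": [[0,0,0,0,0],[0,0,0,0,0],[0,0,0,0,0],[0,0,0,0,0],[0,0,0,0,0],[0,0,0,0,0],[0,0,0,0,0]]}}

```text
time_s: 24.9
ee_pos: [0.6114, 0.2016, 0.2876]
eef_rot: [-3.142, -0.0, -3.061]
force: [0.2, 0.3, -0.1]
grip_width: 0.0936
grip_force: 0.0
```

Run:
```python
from h import *
o=ctrl.get_obs();print(o['ee_pos'],jig(o['ee_pos']),o['force'])
s=cam('side','s6'); im=cv2.GaussianBlur(s['image'],(3,3),0)
hs=cv2.cvtColor(im,cv2.COLOR_RGB2HSV).astype(int)
for v in range(322,354,4): print(v,' '.join(f'{a}/{b}' for a,b in hs[v,226:274:2,1:]))
```

```text
[0.61144113 0.20155479 0.28764818] [-51.31132263  17.47204143] [ 0.24854443  0.29488436 -0.06685066]
322 115/146 114/146 112/144 112/144 108/144 103/143 101/151 99/159 98/159 98/156 97/153 76/137 39/119 31/116 29/115 29/114 32/112 60/128 90/168 92/175 90/172 94/179 105/204 107/209
326 114/145 112/143 111/143 110/142 108/142 106/144 102/142 101/144 101/146 102/147 101/147 87/138 43/119 31/115 29/115 31/115 29/113 59/129 101/185 108/204 108/206 108/214 108/217 107/209
330 111/138 111/138 113/138 109/141 109/164 107/158 104/118 105/107 99/108 101/109 102/108 87/108 46/112 29/115 29/115 29/116 29/116 53/126 97/178 108/204 108/212 106/216 108/211 107/202
334 107/136 109/140 109/145 109/169 107/190 108/175 105/124 104/103 104/105 102/107 103/109 92/111 51/114 31/115 31/115 29/115 29/114 45/118 93/170 107/207 107/216 109/213 108/204 108/201
338 112/137 109/143 106/161 107/183 108/192 107/186 105/141 107/110 104/108 103/111 103/109 97/108 62/111 34/114 29/115 31/116 31/115 39/117 87/162 105/209 107/214 107/205 107/200 108/203
342 109/138 104/154 103/164 100/165 101/166 103/163 102/162 103/159 103/153 102/132 101/109 98/107 67/111 35/115 29/115 27/115 29/115 35/117 79/154 105/207 108/208 107/202 108/201 108/208
346 107/155 103/164 100/165 101/162 102/162 102/162 100/160 102/157 103/139 104/108 101/106 101/111 81/114 42/116 31/116 31/116 31/115 32/113 74/144 104/198 107/202 108/201 107/205 108/211
350 102/160 102/163 102/163 101/159 101/157 102/155 102/152 103/138 102/107 104/98 101/131 101/162 93/159 61/134 40/120 35/118 35/118 35/116 58/127 96/168 104/182 104/186 103/190 105/194
```

The post now stands upright, with its back edge near column 237. I'll withdraw and measure its position.

>>> {"op": "servo_tool", "data": {"motion": [[0,-1,0,2,0],[0,-1,0,7,0],[0,-3,0,12,0],[0,-8,-3,14,0],[0,-13,-8,14,0],[0,-18,-13,14,0],[0,-22,-17,14,0],[0,-22,-17,14,0]]}}

```text
time_s: 25.95
ee_pos: [0.3896, 0.0301, 0.4282]
eef_rot: [-3.141, 0.001, -3.063]
force: [0.8, 1.3, 0.3]
grip_width: 0.0938
grip_force: 0.0
```

Run:
```python
from h import *
t=cam('top','t7');s=cam('side','s7')
J=lambda x,y,z: np.array([.664,.1883,0])+np.array([.9967*x-.081*y,.081*x+.9967*y,z])
def prof(c,a,b,n=41):  # sample gray along world line from a to b
    P=np.array([proj(c,a+(b-a)*k) for k in np.linspace(0,1,n)],np.float32)
    g=cv2.cvtColor(c['image'],cv2.COLOR_RGB2HSV)
    return cv2.remap(g,P[None,:,0],P[None,:,1],cv2.INTER_CUBIC)[0].astype(int)
def show(n,c,a,b,k):
    p=prof(c,a,b,k); print(n,' '.join(f'{q[1]}/{q[2]}' for q in p))
# side: along jig x -50..+20 every 2mm on left face plane of loose post (y=40) z=.1 ; fixed post left face y=120
for z in (.11,.095,.08): show(f'loose z{z}',s,J(-.046,.04,z),J(.014,.04,z),31)
for z in (.11,.095,.08): show(f'fixed z{z}',s,J(-.046,.12,z),J(.014,.12,z),31)
# top: along x across front top edge
show('top loose',t,J(-.05,.0175,.122),J(-.01,.0175,.122),21)
show('top fixed',t,J(-.05,.0975,.122),J(-.01,.0975,.122),21)
show('top y z122 x-20',t,J(-.025,-.02,.122),J(-.025,.13,.122),76)
```

```text
loose z0.11 106/94 104/90 102/92 106/93 105/96 107/100 105/101 108/100 109/101 104/103 103/103 103/103 106/102 105/102 102/103 107/101 107/99 103/100 105/106 106/127 107/156 107/174 109/178 110/165 110/146 112/134 112/130 112/130 113/130 113/129 112/130
loose z0.095 104/95 102/88 104/89 103/92 102/95 101/99 102/102 105/102 105/102 105/102 103/103 103/102 104/103 103/104 101/103 105/100 112/95 109/96 109/102 107/122 109/155 110/181 108/186 110/186 110/182 109/179 108/172 108/154 107/138 108/133 113/132
loose z0.08 104/92 102/90 106/89 106/87 102/91 107/95 103/98 104/100 105/99 105/100 104/99 105/100 101/98 104/97 104/102 101/121 102/138 103/148 104/149 106/149 104/151 103/151 104/151 103/151 104/153 102/153 103/154 103/155 104/155 104/154 103/149
fixed z0.11 103/87 102/87 103/88 104/90 105/89 102/91 106/95 100/97 102/100 105/101 101/101 103/102 105/102 107/100 103/103 100/102 105/101 106/100 106/98 108/98 109/107 112/133 109/163 115/161 124/147 128/139 127/140 128/139 126/128 118/112 120/100
fixed z0.095 106/85 105/86 105/86 106/87 100/88 105/90 104/94 101/97 102/98 103/99 100/100 100
[... 655 characters left out ...]
/141 132/152 133/156 132/159 131/160 131/163 132/160 132/159 134/158 132/158
top y z122 x-20 152/120 149/118 150/116 144/116 137/114 133/112 133/114 133/119 133/130 127/146 129/157 129/161 128/162 130/164 129/164 129/162 130/162 128/159 129/159 130/159 133/159 132/159 128/159 128/156 131/156 132/153 128/155 133/153 131/153 132/153 131/154 125/159 123/164 122/166 129/165 125/166 124/165 128/164 132/164 130/164 128/162 133/156 136/136 134/124 140/117 140/117 134/118 132/118 134/127 133/144 130/155 131/161 134/162 131/161 132/161 135/160 132/159 130/160 131/158 134/153 133/149 135/146 135/146 135/149 136/152 132/155 130/157 130/155 130/156 136/151 134/157 137/164 142/166 145/163 150/153 152/142
```

The post is about 3 mm off the strip (x ≈ -18) and at y ≈ 17.5. I'll check its squareness and the spacer's position.

Run:
```python
from h import *
t=cam('top')
J=lambda x,y,z: np.array([.664,.1883,0])+np.array([.9967*x-.081*y,.081*x+.9967*y,z])
g=cv2.cvtColor(t['image'],cv2.COLOR_RGB2GRAY)
def edge(a,b,n=61,rise=True):
    k=np.linspace(0,1,n);P=np.array([proj(t,a+(b-a)*q) for q in k],np.float32)
    v=cv2.remap(g,P[None,:,0],P[None,:,1],cv2.INTER_CUBIC)[0].astype(float);d=np.gradient(cv2.GaussianBlur(v[None],(7,1),0)[0]);d=d if rise else -d
    i=d.argmax();return k[i]
for y in (.003,.01,.017,.024,.031): print('loose front',y,round(-50+40*edge(J(-.05,y,.122),J(-.01,y,.122)),1))
for y in (.084,.091,.098,.105,.112): print('fixed front',y,round(-50+40*edge(J(-.05,y,.122),J(-.01,y,.122)),1))
for x in (-.085,-.075,-.06,-.045): print('spacer R,L at',x,round(25+30*edge(J(x,.025,.072),J(x,.055,.072),rise=False),1),round(60+30*edge(J(x,.06,.072),J(x,.09,.072)),1),)
for y in (.045,.055,.065): print('spacer front',y,round(-110+40*edge(J(-.11,y,.072),J(-.07,y,.072)),1),round(-110+40*edge(J(-.11,y,.072),J(-.07,y,.072),rise=False),1))
```

```text
loose front 0.003 -30.7
loose front 0.01 -31.3
loose front 0.017 -31.3
loose front 0.024 -30.7
loose front 0.031 -30.7
fixed front 0.084 -30.0
fixed front 0.091 -29.3
fixed front 0.098 -30.7
fixed front 0.105 -30.7
fixed front 0.112 -30.0
spacer R,L at -0.085 29.5 76.5
spacer R,L at -0.075 30.5 76.5
spacer R,L at -0.06 30.5 77.5
spacer R,L at -0.045 28.5 76.0
spacer front 0.045 -90.7 -102.7
spacer front 0.055 -90.0 -101.3
spacer front 0.065 -90.7 -96.7
```

>>> {"op": "servo_tool", "data": {"motion": [[0,4,4,0,0],[0,8,9,0,0],[0,13,14,0,0],[0,17,18,0,0],[0,20,21,0,0],[0,20,21,0,0],[0,20,21,-6,0],[0,20,21,-12,0],[0,20,21,-16,0],[0,20,21,-18,0],[0,20,21,-19.3,0],[0,20,21,-19.3,0],[0,20,21,-19.3,0]]}}

```text
time_s: 27.72
ee_pos: [0.5917, 0.2416, 0.2361]
eef_rot: [3.141, 0.002, -3.061]
force: [-0.2, 0.6, -0.3]
grip_width: 0.094
grip_force: 0.0
```

Run:
```python
from h import *
o=ctrl.get_obs();print(o['ee_pos'],jig(o['ee_pos']),np.degrees(o['eef_rot'][2])+180,o['force'])
```

```text
[0.59174772 0.24164636 0.23608811] [-67.68974167  59.02817027] 4.613643588070346 [-0.19929037  0.55935789 -0.3387668 ]
```

>>> {"op": "servo_tool", "data": {"motion": [[0,0,-0.08,0,0],[0,0,-0.08,0,0],[1,0,-0.08,0,0],[1,0,-0.08,0,0],[1,0,-0.08,0,0],[1,0,-0.08,0,0],[1,0,-0.08,0,0],[1,0,-0.08,0,0],[1,0,-0.08,0,0],[1,0,-0.08,0,0]], "squeeze": 15}}

```text
time_s: 28.98
ee_pos: [0.5915, 0.2405, 0.2346]
eef_rot: [-3.141, -0.0, -3.061]
force: [0.5, -2.6, -0.1]
grip_width: 0.0349
grip_force: 15.0
```

>>> {"op": "servo_tool", "data": {"motion": [[1,0,0,0,0],[1,-0.3,-0.02,0.15,0],[1,-1,-0.08,0.2,0],[1,-2,-0.16,0.2,0],[1,-3.5,-0.28,0.2,0],[1,-5,-0.41,0.2,0],[1,-7,-0.57,0.3,0],[1,-9,-0.73,0.5,0],[1,-9,-0.73,0.5,0]], "squeeze": 25}}

```text
time_s: 30.1
ee_pos: [0.5003, 0.2337, 0.24]
eef_rot: [3.141, -0.0, -3.06]
force: [-0.5, 0.8, -1.1]
grip_width: 0.0349
grip_force: 24.9
```

Run:
```python
from h import *
o=ctrl.get_obs();print(o['ee_pos'],jig(o['ee_pos']),o['force'],o['grip_width'])
t=cam('top','t8')
hs=cv2.cvtColor(t['image'],cv2.COLOR_RGB2HSV)
r=((hs[...,0]<8)|(hs[...,0]>172))&(hs[...,1]>190)&(hs[...,2]>100)
m=np.zeros(r.shape,np.uint8);m[265:310,220:285]=r[265:310,220:285]
u,v=np.nonzero(m)[::-1] if False else (np.nonzero(m)[1],np.nonzero(m)[0])
if len(u): print('red',[onz(t,a,b,.06)[:2].round(3).tolist() for a,b in [(u.min(),v.min()),(u.max(),v.max())]])
y=(abs(hs[...,0].astype(int)-25)<5)&(hs[...,1]>170)&(hs[...,2]>120);y[:290]=0;y[345:]=0;y[:,:130]=0;y[:,200:]=0
vv,uu=np.nonzero(y);
if len(uu): print('tape',[onz(t,a,b,.034)[:2].round(3).tolist() for a,b in [(uu.min(),vv.min()),(uu.max(),vv.max())]])
```

```text
[0.50031638 0.23368466 0.23996861] [-159.46557838   58.50490343] [-0.47463859  0.76715    -1.10369851] 0.034932403228452855
red [[0.475, 0.139], [0.435, 0.046]]
```

>>> {"op": "servo_tool", "data": {"motion": [[1,-1.5,-0.1,0,0],[1,-2.8,-0.2,0,0],[1,-2.8,-0.2,-0.6,0],[1,-2.8,-0.2,-1.2,0],[1,-2.8,-0.2,-1.55,0],[1,-2.8,-0.2,-1.7,0],[1,-2.8,-0.2,-1.7,0]]}}

```text
time_s: 31.02
ee_pos: [0.4736, 0.2314, 0.2226]
eef_rot: [3.142, 0.0, -3.061]
force: [-0.4, 0.5, -0.9]
grip_width: 0.0349
grip_force: 24.9
```

>>> {"op": "servo_tool", "data": {"motion": [[1,0,0,-0.1,0],[1,0,0,-0.2,0],[1,0,0,-0.2,0]]}}

```text
time_s: 31.4
ee_pos: [0.4737, 0.2314, 0.2225]
eef_rot: [3.141, 0.001, -3.061]
force: [-10.7, -5.6, 24.0]
grip_width: 0.0349
grip_force: 25.0
```

On the bench. Now I'll ease up, release and clear away.

>>> {"op": "servo_tool", "data": {"motion": [[1,0,0,0.15,0],[0,0,0,0.15,0],[0,0,0,0.15,0],[0,0,0,0.15,0],[0,0,0,0.15,0],[0,0,0,0.15,0],[0,0,0,0.15,0],[0,0,0,5,0],[0,0,0,10,0],[0,0,0,16,0],[0,-4,-4,20,0],[0,-8,-10,20,0],[0,-10,-16,20,0],[0,-10,-20,20,0],[0,-10,-20,20,0]]}}

```text
time_s: 33.28
ee_pos: [0.3729, 0.029, 0.4211]
eef_rot: [-3.141, 0.001, -3.066]
force: [0.1, 0.8, 0.4]
grip_width: 0.0942
grip_force: 0.0
```

Run:
```python
from h import *
t=cam('top','t9')
J=lambda x,y,z: np.array([.664,.1883,0])+np.array([.9967*x-.081*y,.081*x+.9967*y,z])
g=cv2.cvtColor(t['image'],cv2.COLOR_RGB2GRAY)
def edge(a,b,n=61,rise=True):
    k=np.linspace(0,1,n);P=np.array([proj(t,a+(b-a)*q) for q in k],np.float32)
    v=cv2.remap(g,P[None,:,0],P[None,:,1],cv2.INTER_CUBIC)[0].astype(float);d=np.gradient(cv2.GaussianBlur(v[None],(7,1),0)[0]);d=d if rise else -d
    i=d.argmax();return k[i]
for y in (.003,.01,.017,.024,.031): print('loose front',y,round(-50+40*edge(J(-.05,y,.122),J(-.01,y,.122)),1))
for x in (-.027,-.024,-.02): print('R, L of loose; R fixed',*[round(a+30*edge(J(x,a/1e3,.122),J(x,a/1e3+.03,.122),rise=r),1) for a,r in ((-20,True),(28,False),(62,True))])
S=lambda y: [round(-200+60*edge(J(-.2,y,.06),J(-.14,y,.06)),1)]
# spacer top ends & sides on bench (top z .06), difference image vs start
d=cv2.absdiff(t['image'],cv2.imread('pics/top0.png')[:,:,::-1]).max(2)>25
m=np.zeros(d.shape,np.uint8);m[240:300,175:232]=d[240:300,175:232]
c=max(cv2.findContours(m,0,1)[0],key=cv2.contourArea);r=cv2.minAreaRect(c);print(r,onz(t,*r[0],.05),jig(onz(t,*r[0],.05)))
```

```text
loose front 0.003 -32.7
loose front 0.01 -32.0
loose front 0.017 -32.7
loose front 0.024 -32.7
loose front 0.031 -32.0
R, L of loose; R fixed -2.0 41.0 77.5
R, L of loose; R fixed -4.0 40.5 76.0
R, L of loose; R fixed -3.0 57.0 78.0
((193.0, 269.0), (36.0, 18.0), 90.0) [0.49853393 0.23422951 0.05      ] [-161.19799306   59.19246094]
```

Run:
```python
from h import *
J=lambda x,y,z: np.array([.664,.1883,0])+np.array([.9967*x-.081*y,.081*x+.9967*y,z])
s=cam('side','s9')
def edges(g,y,z,n=61):
    a,b=J(-.046,y,z),J(.014,y,z);P=np.array([proj(s,a+(b-a)*q) for q in np.linspace(0,1,n)],np.float32)
    v=cv2.GaussianBlur(cv2.remap(g,P[None,:,0],P[None,:,1],cv2.INTER_CUBIC),(5,1),0)[0].astype(float); d=np.gradient(v); return -46+d.argmax()
for f in ('s7','s9'):
    g=cv2.imread(f'pics/{f}.png')[:,:,2]
    print(f,'loose',[edges(g,.04,z) for z in (.113,.107,.1,.095,.09)],'fixed',[edges(g,.12,z) for z in (.113,.107,.1,.095,.09)])
```

```text
s7 loose [np.int64(-7), np.int64(-7), np.int64(-7), np.int64(-7), np.int64(-7)] fixed [np.int64(-4), np.int64(-4), np.int64(-4), np.int64(-4), np.int64(-4)]
s9 loose [np.int64(-7), np.int64(-7), np.int64(-7), np.int64(-6), np.int64(-6)] fixed [np.int64(-4), np.int64(-4), np.int64(-4), np.int64(-4), np.int64(-4)]
```

```bash
python3 -c "
from station import ctrl; print(ctrl.hand_in())"
```

```text
the job is handed in; nothing more can be done
None
```

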